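Turn over the cabinet leg that stands on its head on the turntable

TASK

One of the square aluminium cabinet legs on the freely spinning turntable stands on its head, wide foot plate up. Lift it off the turntable, lay it on its side on the black rubber mat and let go of it there, then take a fresh hold and stand it upright, foot plate down, gently on the bare steel plate beside the leg that already stands there. Do not topple the other legs, keep the three remaining ones on the turntable, and do not shift the leg on the steel plate or the tape roll, jar and hammer lying around.

Things in the scene. Friction and masses are not known exactly. Their poses are not given: they have to be found in the camera images.
- odd_leg: the leg to turn over: square aluminium stem 28 x 28 mm, 120 mm long, then a square foot plate 40 x 40 x 10 mm in line with the stem's faces; 130 mm overall, about 0.17 kg, balance point 71 mm from the stem end. Origin: centre of the stem's end face; z runs along the stem towards the foot plate (up at the start, down at the end); x, y square to the stem's faces
- odd_leg_mid (a point): point on the axis of that leg, 65 mm from the stem end, half way along
- odd_leg_foot (a point): centre of the foot plate's outer face, 130 mm from the stem end
- turntable: round wooden turntable 250 mm across on a low bearing, free to spin about its upright axis. Origin: on that axis at bench level; the top surface is at 40 mm. Four legs stand on it, about 80 mm from the axis and roughly a quarter turn apart
- leg_a: a leg of the same shape standing foot down on the turntable; origin: centre of the foot plate's underside, z up along the stem, top at 130 mm above the origin
- leg_b: as leg_a
- leg_c: as leg_a
- leg_done: a leg of the same shape standing foot down towards the far edge (+x) of the steel plate; origin: centre of the foot plate's underside
- mat: fixed black rubber mat 210 x 210 x 4 mm on the bench, to one side of the turntable; origin: centre of its underside, x and y along its edges, top at 4 mm
- plate: fixed bare steel plate 180 x 180 x 8 mm on the bench, to the other side of the turntable; origin: centre of its underside, x and y along its edges, top at 8 mm
- tape: roll of paper tape, ring 96 mm across and 22 mm high; origin: centre of its underside
- jar: amber glass jar 60 mm across, 75 mm high; origin: centre of its underside
- mallet: hammer lying on the bench beyond the turntable, along its x axis
Mind the look-alikes: they are no part of the job. What is shaped like the odd_leg but blue or purple is not meant.

How it is judged:
By the outcome, as a careful person would: the job done as asked, in the order asked, and still so for the second after the job is handed in, with the robot touching nothing.
It also fails if it takes over 72 s, if anything falls off the work surface, if the arm or the gripper's body presses on something with over 40 N, if the wrist force passes 120 N, or if a joint passes its speed limit or range.

ROBOT

A 6-joint arm with a two-finger parallel gripper is mounted at the origin on the work surface. World frame = base frame: x ahead of the robot, y to its left, z up, the work surface at z = 0. Lengths are in m, angles in rad, forces in N, time in s.
With the tool pointing down it reaches from about 0.2 to 0.875 m from the base axis. Payload 3.4 kg.
Tool frame: the origin (TCP) lies on the mounting face of the last link; the fingertips stand 199 mm ahead of it and the grasp point (between the pads) lies grip_point_offset ahead of it (grip_point_offset is the distance from the TCP to the grasp point, in m); z points along the fingers, y is the line along which they close (so a half turn about z gives the same grasp; the last joint's range is limited). The gripper opens to 94 mm and grips with 3 to 60 N. Pads are 16 mm wide; open, the fingers measure 119 mm over their backs; the gripper's body (75 mm by 177 mm) begins 78 mm behind the grasp point.
Start: joints at [1.154, 0.276, 1.505, -0, 1.361, -0.121], TCP at [0.168, 0.55, 0.405] pointing down, gripper open.
Joint ranges: [-2.89, 2.89], [-0.75, 2.08], [0.22, 2.7], [-1.18, 4.32], [0.11, 2.71], [-2.7, 2.7]. Speed limits (rad/s): [2.57, 2.57, 3.14, 3.14, 3.14, 3.14].

INTERFACE

Orientations are given as a unit quaternion [w, x, y, z].
In Python, from rig import sense, camera, hand_in, grip_point_offset gives the robot as it stands. The module is installed in compiled form; this text tells all that it offers.
- The arm moves only by the shell command python3 -m pendant 'ROWS' [OPENING] [FORCE]. ROWS is JSON, one flat list of numbers, 6 for each row, row after row: the shift along the tool's x, y, z in units of 30 mm (1.0 is 30 mm), then the turn, a rotation vector about the tool's x, y, z in units of 6 degrees (1.0 is 6 degrees). A call has 1 to 12 rows; each row is the pose to reach, as a shift and turn from the pose commanded when the call began, along the tool's axes at that moment; what a row does not reach only later rows make up. A row lasts 1/8 s, in which the tool goes at most 62.5 mm and 10.7 degrees, less where a joint would pass 70% of its speed; a pose out of reach is approached as far as the arm can. A call with a gripper value outside its range is refused whole. OPENING is the finger opening in mm, from 0 to 94, set as the call begins (- or left out, the last holds). The fingers move at their own pace and stop on an object; FORCE is the grip in N (left out, the last holds). Time passes only in rows, so rows that repeat a pose let the fingers close. It gives the time, the measured TCP pose, the force, the opening and the grip force at its end, in the units of the state.
- sense(): the state, without advancing time (a new reading comes with each control period).
- camera(name): name is "scene" or "top" or "wrist"; returns a dict with "pixels" (420x560x3 uint8, blue, green, red), "range_z" (420x560 float32, m along the optical axis (not along the pixel's ray), 0 where there is no reading), "K" (3x3 intrinsics, pixels), "distortion" ([k1, k2, p1, p2, k3] as OpenCV has them; the pictures are not rectified), "world_from_camera" (4x4, takes a point from camera to world coordinates). Camera axes: x right, y up, looking along -z (the intrinsics and any distortion apply to the point x, -y, -z); pixel columns grow to the right and rows downward; lengths in m; the calibration is good to about 2 mm. A picture is of the moment at which its call begins.
- hand_in(): hands the job in; it is judged then, once.
The state is a dict: "time_s": time; "joint_pos": joint angles; "qd": joint speeds; "joint_efforts": joint torques, N m; "position": TCP position; "orientation": TCP orientation; "contact_force": force on the tool from outside, world axes, zero at the start; "ft_torque": the same for the moment, N m; "finger_gap": finger opening in m; "grasp_force": force on a finger pad.
Only numpy, scipy, OpenCV 4.12 (cv2) and the standard library are available. Lean on these libraries where they do the work, as an engineer would, in place of code of your own. Each camera call takes 0.05 s, during which the arm holds its last target. There are 200 camera calls.

## Working session

There is one attempt and no reset: what is moved stays moved. The work goes in short steps, Python scripts to look and compute and a shell command to move; the robot and the scene stay as the last step left them, time stands still between calls to the robot, and variables do not carry over. Pictures are saved under pics/ and viewed, at most 10 in all, crops included, and the job is handed in when it is done.

```bash
mkdir -p pics; cat > h.py <<'E'
import numpy as np, cv2
from rig import sense, camera, grip_point_offset
from scipy.spatial.transform import Rotation as R
def grab(n,f=None):
    c=camera(n)
    if f: cv2.imwrite('pics/'+f,c['pixels']); np.savez('pics/'+f+'.npz',**c)
    return c
def load(f): return dict(np.load('pics/'+f+'.npz'))
def cloud(c):
    v,u=np.mgrid[0:420,0:560]
    p=cv2.undistortPoints(np.stack([u,v],-1).reshape(-1,1,2).astype(np.float64),c['K'],c['distortion']).reshape(420,560,2)
    z=c['range_z'].astype(float); P=np.stack([p[...,0]*z,-p[...,1]*z,-z],-1)
    T=c['world_from_camera']; return P@T[:3,:3].T+T[:3,3]
def ray(c,u,v):
    p=cv2.undistortPoints(np.array([[[u,v]]],float),c['K'],c['distortion'])[0,0]
    T=c['world_from_camera']; d=T[:3,:3]@np.array([p[0],-p[1],-1]); return T[:3,3],d/np.linalg.norm(d)
def at(c,u,v,z):
    o,d=ray(c,u,v); return o+d*(z-o[2])/d[2]
def tri(*rs):
    A=sum(np.eye(3)-np.outer(d,d) for o,d in rs); b=sum((np.eye(3)-np.outer(d,d))@o for o,d in rs); return np.linalg.solve(A,b)
def pose():
    s=sense(); q=s['orientation']; return np.array(s['position']),R.from_quat([q[1],q[2],q[3],q[0]])
def rows(gp,Rt):
    "row (units) taking the grasp point to gp with tool rotation Rt (Rotation)"
    p,r=pose(); t=np.array(gp)-Rt.as_matrix()[:,2]*grip_point_offset
    return np.round(np.r_[r.inv().apply(t-p)/.03,(r.inv()*Rt).as_rotvec(degrees=True)/6],3)
E
python3 - <<'E'
from h import *
print(grip_point_offset,sense())
a=grab('scene','s0.png');b=grab('top','t0.png')
for c in(a,b):print(c['K'],c['distortion'],c['world_from_camera'])
E
```

```text
0.1804 {'time_s': 0.0, 'joint_pos': array([ 1.15397721e+00,  2.76571810e-01,  1.50612245e+00, -1.48238237e-05,
        1.36070506e+00, -1.20965554e-01]), 'qd': array([-0.00050653,  0.00078549, -0.00128544,  0.00155717,  0.00177936,
        0.00034898]), 'joint_efforts': array([ 1.17882977e-03, -4.04587555e+01, -2.37228566e+01,  7.03488034e-02,
        3.45971959e-02, -1.48353192e-04]), 'position': array([0.16754546, 0.54982214, 0.40382191]), 'orientation': array([-2.32995733e-04,  1.47386278e-01,  9.89078596e-01, -8.72797877e-04]), 'contact_force': array([-0.19583156, -0.10425085,  0.52622503]), 'ft_torque': array([-0.00270496, -0.01109248, -0.01144823]), 'grasp_force': 0.0, 'finger_gap': 0.09399823493703419}
[[508.23928034   0.         281.6960456 ]
 [  0.         508.23928034 202.29551145]
 [  0.           0.           1.        ]] [-0.16819787  0.          0.          0.          0.        ] [[ 0.03398102 -0.8035373   0.59428368  1.36397532]
 [ 0.99939394  0.02282657 -0.0262811  -0.02254673]
 [ 0.00755238  0.59481657  0.80382598  1.14076993]
 [ 0.          0.          0.          1.        ]]
[[398.5630008    0.         278.60991133]
 [  0.         398.5630008  205.69668838]
 [  0.           0.           1.        ]] [-0.10165109  0.          0.          0.          0.        ] [[ 0.01310213  0.99491771 -0.09983528  0.51683105]
 [-0.9998813   0.01222674 -0.00937517 -0.00664153]
 [-0.00810687  0.09994626  0.99495981  1.21745883]
 [ 0.          0.          0.          1.        ]]
```

View pics/s0.png

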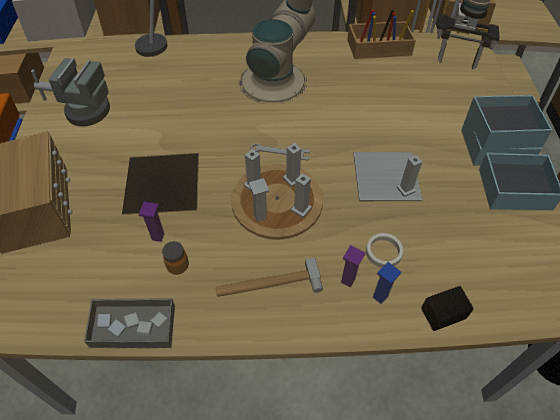

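View pics/t0.png

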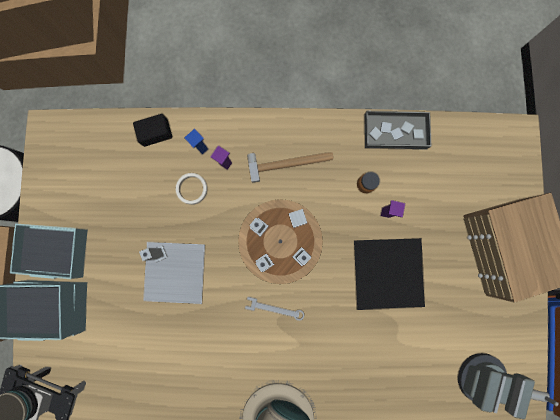

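The scene view shows the three upright legs at (252,168), (293,163) and (302,195), and the head-down leg at (259,187). In the top view its plate is at (298,217). The mat is at scene (162,183) / top (389,274), and the steel plate is at scene (388,177) / top (174,273).

Things that could be taken for it in the scene view: blue (388,270), purple (353,256) and (150,210), the upright legs above, and leg_done (412,175). By the description I choose the aluminium one with its plate up at (259,187).

```bash
python3 - <<'E'
from h import *
a=load('s0.png');b=load('t0.png')
A=cv2.resize(a['pixels'][135:245,225:335],None,fx=3.6,fy=3.6,interpolation=cv2.INTER_CUBIC)
B=cv2.resize(b['pixels'][190:290,230:330],(396,396),interpolation=cv2.INTER_CUBIC)
cv2.imwrite('pics/c0.png',np.hstack([A,B]))
for c,n in((a,'s'),(b,'t')):
    P=cloud(c); m=(P[...,0]>.3)&(P[...,0]<.72)&(abs(P[...,1])<.48)
    k=(m&(P[...,2]>.125)&(P[...,2]<.2)).astype(np.uint8)
    N,L,S,C=cv2.connectedComponentsWithStats(k)
    for i in range(1,N):
        if S[i,4]>15:
            q=P[L==i]; top=q[q[:,2]>np.percentile(q[:,2],95)-.006]
            r=cv2.minAreaRect((top[:,:2]*1000).astype(np.float32))
            print(n,C[i].round(),S[i,4],top.mean(0).round(4),np.round(np.percentile(q[:,2],[2,98]),3),np.round(r[0],1),np.round(r[1],1),round(r[2],1))
    for nm,u in (('mat',lambda q:q.max(-1)<50),):
        k=(u(c['pixels'])&(P[...,2]<.015)&(P[...,2]>-.01)&(P[...,0]>.25)&(P[...,0]<.7)&(abs(P[...,1])<.5))
        N,L,S,C=cv2.connectedComponentsWithStats(k.astype(np.uint8)); i=1+S[1:,4].argmax()
        q=P[L==i];print(n,nm,S[i,4],q.mean(0),cv2.minAreaRect((q[:,:2]*1000).astype(np.float32)))
    # steel: low saturation, bright
    px=c['pixels'].astype(int); k=((px.max(-1)-px.min(-1)<25)&(px.min(-1)>90)&(P[...,2]<.02)&(P[...,2]>-.01)&(P[...,1]>.1)&(P[...,1]<.5)&(P[...,0]>.25)&(P[...,0]<.6))
    N,L,S,C=cv2.connectedComponentsWithStats(k.astype(np.uint8)); i=1+S[1:,4].argmax()
    q=P[L==i];print(n,'plate',S[i,4],q.mean(0),cv2.minAreaRect((q[:,:2]*1000).astype(np.float32)))
E
```

```text
s [293. 153.] 257 [0.4729 0.0455 0.1693] [0.127 0.173] [472.3  45.7] [31.  31.6] 36.8
s [252. 160.] 253 [ 0.492  -0.0624  0.1694] [0.127 0.173] [491.3 -61.7] [28.8 30.9] 46.7
s [415. 161.] 121 [0.4917 0.3688 0.139 ] [0.125 0.143] [491.9 367.8] [28.1 30.7] 34.9
s [302. 184.] 257 [0.5765 0.0631 0.1694] [0.127 0.172] [576.9  63. ] [28.8 29.6] 51.9
s [259. 190.] 326 [ 0.5956 -0.0459  0.1693] [0.128 0.173] [595.  -46.2] [42.3 40.6] 17.6
s [148. 209.] 219 [ 0.6281 -0.3199  0.1293] [0.126 0.133] [ 627.3 -320.6] [43.1 42.2] 80.2
s mat 3687 [ 0.44189573 -0.32989321  0.00347227] ((440.2483215332031, -332.15545654296875), (212.4989471435547, 207.8597412109375), 2.4627768993377686)
s plate 2464 [0.43668815 0.31230875 0.00822546] ((434.05706787109375, 325.44012451171875), (184.9990692138672, 188.3025360107422), 89.6167221069336)
t [396. 208.] 211 [ 0.6236 -0.3218  0.13  ] [0.126 0.134] [ 623.4 -322. ] [40.6 40.6] 78.3
t [297. 218.] 226 [ 0.5907 -0.0466  0.1695] [0.164 0.173] [590.9 -46.7] [39.3 39.3] 18.9
t [256. 225.] 121 [0.572  0.062  0.1691] [0.144 0.172] [572.   62.1] [27.8 27.5] 52.2
t [146. 254.] 116 [0.4884 0.3671 0.1377] [0.126 0.141] [487.  366.6] [27.3 29.2] 27.5
t [303. 257.] 120 [ 0.4869 -0.0628  0.1699] [0.157 0.173] [486.8 -63.6] [26.  25.9] 45.7
t [262. 264.] 123 [0.4673 0.0449 0.1692] [0.139 0.173] [467.6  44.5] [27.5 28.3] 34.4
t mat 4548 [ 0.43629583 -0.33250253  0.003567  ] ((436.39697265625, -334.13458251953125), (207.3815155029297, 208.93453979492188), 2.48946213722229)
t plate 3279 [0.42738179 0.31681817 0.00723592] ((430.43731689453125, 322.77081298828125), (184.10757446289062, 180.93043518066406), 88.42647552490234)
```

View pics/c0.png

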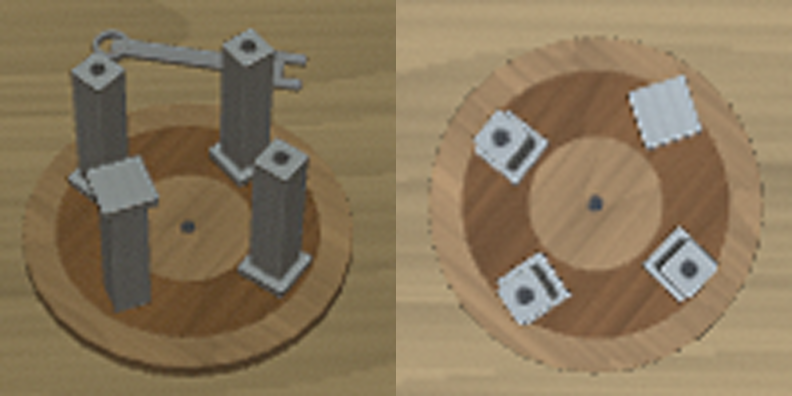

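The enlarged crop confirms the choice. The leg with the plain 40 mm plate on top, at scene crop (124,180) → (259,185) and top crop (665,112) → (298,218), is bare aluminium. The other three show hole-marked stem ends on top.

Plan: grip the stem at a 45° lean from the free (-y) side and roll the tool 90° to lay the leg down. Then regrip leaning towards the stem end and roll 90° again to stand it up.

```bash
cat >> h.py <<'E'
def tool(lean_az,tau,s=1):
    "fingers point down, tool body leaning towards azimuth lean_az (deg) by tau from vertical; y horizontal"
    a,t=np.radians([lean_az,tau]); z=-np.array([np.cos(a)*np.sin(t),np.sin(a)*np.sin(t),np.cos(t)])
    y=s*np.array([-np.sin(a),np.cos(a),0]); return R.from_matrix(np.stack([np.cross(y,z),y,z],1))
E
python3 - <<'E'
from h import *
p,r=pose();print(r.as_matrix().round(3))
for s in(1,-1):
    T=tool(-71.5,45,s); d=T.as_matrix()[:,2]; print(s,rows(np.array([.593,-.0465,.115])-.15*d,T))
E
```

```text
[[-0.957  0.291 -0.001]
 [ 0.291  0.957 -0.001]
 [ 0.    -0.002 -1.   ]]
1 [-23.877 -21.223   1.872  -3.579   6.919   8.6  ]
-1 [-23.877 -21.223   1.872  -8.136  -4.208 -19.624]
```

```bash
python3 -m pendant '[-2,-2,-1.5,0,0,0, -4,-4,-2.5,-0.5,1,1.2, -6,-5.5,-2.5,-1,2,2.4, -7.5,-7,-2.5,-1.5,3,3.6, -9,-8.5,-2.5,-2,4,4.8, -10.5,-10,-2.5,-2.5,5,6, -12,-11.5,-2.5,-3,6,7.2, -14,-12.5,-2,-3.58,6.92,8.6, -16,-14,-1.5,-3.58,6.92,8.6, -17.5,-15.5,-1,-3.58,6.92,8.6, -19,-17,0,-3.58,6.92,8.6, -20.5,-18.5,0,-3.58,6.92,8.6]' 70 20
python3 - <<'E'
from h import *
s=sense();print(s['joint_pos'].round(3))
T=tool(-71.5,45,1); d=T.as_matrix()[:,2]; print(rows(np.array([.593,-.0465,.115])-.15*d,T))
E
```

```text
time_s: 1.6
position: [0.5461, -0.0769, 0.4213]
orientation: [-0.311, 0.54, 0.749, 0.224]
contact_force: [0.7, 0.3, -0.3]
finger_gap: 0.07
grasp_force: 0.0
[-0.447  0.372  1.461  0.562  1.869 -0.759]
[-6.882e+00  1.810e+00 -3.479e+00  5.000e-03 -2.100e-02 -3.000e-03]
```

```bash
python3 -m pendant '[-2,0.5,-1,0,0,0, -4,1,-2,0,0,0, -6,1.5,-3,0,0,0, -6.9,1.8,-3.5,0,0,0, -6.9,1.8,-3.5,0,0,0]'
python3 - <<'E'
from h import *
s=sense();print(s['joint_pos'].round(3))
c=grab('wrist','w1.png'); print(c['world_from_camera'].round(3))
P=cloud(c); m=(P[...,2]>.165)&(P[...,2]<.18)
N,L,S,C=cv2.connectedComponentsWithStats(m.astype(np.uint8))
for i in range(1,N):
    if S[i,4]>60:
        q=P[L==i]; print(C[i],S[i,4],q.mean(0).round(4),cv2.minAreaRect((q[:,:2]*1000).astype(np.float32)))
E
```

```text
time_s: 2.22
position: [0.6676, -0.2701, 0.3455]
orientation: [-0.312, 0.541, 0.748, 0.224]
contact_force: [-0.7, 0.2, 0.5]
finger_gap: 0.0701
grasp_force: 0.0
[-0.597  0.706  1.047  0.497  2.012 -0.847]
[[ 0.949 -0.271  0.16   0.647]
 [ 0.315  0.823 -0.473 -0.205]
 [-0.004  0.499  0.866  0.386]
 [ 0.     0.     0.     1.   ]]
[194.87253414  64.98330804] 659 [0.4711 0.0418 0.1698] ((469.4748229980469, 44.31017303466797), (28.63960075378418, 31.128393173217773), 34.659454345703125)
[299.70674487  76.01026393] 682 [0.5742 0.0593 0.1694] ((573.0807495117188, 61.78093338012695), (28.50769805908203, 30.19721221923828), 52.57565689086914)
[159.11143695 149.61388074] 1023 [ 0.4903 -0.0651  0.1699] ((488.69146728515625, -63.53508377075195), (28.59860610961914, 29.841432571411133), 46.162200927734375)
[282.80975143 166.08078394] 2092 [ 0.5932 -0.049   0.17  ] ((592.5113525390625, -46.88530731201172), (39.968326568603516, 41.064208984375), 18.560409545898438)
```

View pics/w1.png

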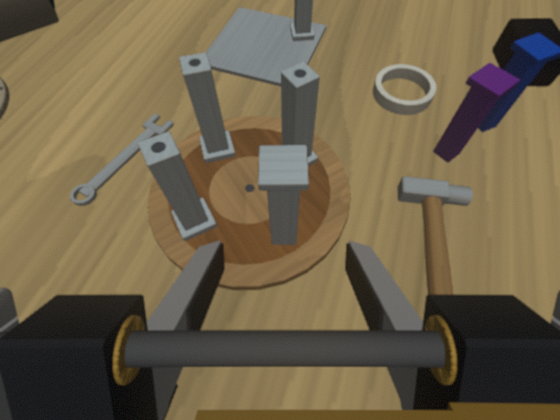

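The wrist view agrees: head-down leg plate at (284,166), the fingers at (205,300) and (365,300) straddle its line of approach, and nothing is in between.

```bash
python3 - <<'E'
from h import *
w=load('w1.png');t=load('t0.png');s=load('s0.png')
x=tri(ray(w,283,166),ray(t,297.5,217.5));print(x, tri(ray(w,283,166),ray(s,259,186)))
T=tool(-71.44,45,1); d=T.as_matrix()[:,2]; print(rows(np.array([.5925,-.0469,.105])-.009*d,T))
E
```

```text
[ 0.59203816 -0.04685687  0.16651932] [ 0.59159246 -0.04472849  0.16450341]
[-0.234 -0.006  4.906  0.009 -0.041 -0.023]
```

```bash
python3 -m pendant '[0,0,1.5,0,0,0, -0.2,0,3,0,0,0, -0.23,0,4,0,0,0, -0.23,0,4.6,0,0,0, -0.23,0,4.9,0,0,0, -0.23,0,4.9,0,0,0]'; python3 -m pendant '[0,0,0,0,0,0, 0,0,0,0,0,0, 0,0,0,0,0,0, 0,0,0,0,0,0, 0,0,0,0,0,0, 0,0,0,0,0,0]' 20 30
python3 - <<'E'
from h import *
p,r=pose(); print(p+r.as_matrix()[:,2]*grip_point_offset, r.inv().apply([0,0,1]), sense()['joint_pos'].round(3))
E
```

```text
time_s: 3.02
position: [0.6352, -0.1725, 0.2421]
orientation: [-0.31, 0.539, 0.75, 0.224]
contact_force: [0.8, -0.0, -0.2]
finger_gap: 0.0697
grasp_force: 0.0
time_s: 3.78
position: [0.6352, -0.1728, 0.2415]
orientation: [-0.311, 0.539, 0.75, 0.224]
contact_force: [0.1, -0.1, 0.3]
finger_gap: 0.0276
grasp_force: 30.0
[ 0.59481092 -0.05161606  0.11408965] [ 0.70817208  0.00122409 -0.70603882] [-0.512  0.678  1.381  0.501  1.703 -0.93 ]
```

Stem held, with a gap of 27.6 mm. Next I lift it and fit a simple arm model so I can check reach for the coming poses.

```bash
python3 -m pendant '[0.6,0,-0.6,0,0,0, 1.3,0,-1.3,0,0,0, 2.2,0,-2.2,0,0,0, 3.2,0,-3.2,0,0,0, 4,0,-4,0,0,0, 4,0,-4,0,0,0]'
cat > kin.py <<'E'
from h import *
from scipy.optimize import least_squares
LO=np.array([-2.89,-.75,.22,-1.18,.11,-2.7]);HI=np.array([2.89,2.08,2.7,4.32,2.71,2.7])
def fk(q,k):
    a1,d1,L2,a3,d4,d6,o=k
    A=R.from_euler('z',q[0])*R.from_euler('y',q[1]); B=R.from_euler('z',q[0])*R.from_euler('y',q[1]+q[2])
    T=B*R.from_euler('z',q[3])*R.from_euler('y',q[4])*R.from_euler('z',q[5]+o)
    return R.from_euler('z',q[0]).apply([a1,0,d1])+A.apply([0,0,L2])+B.apply([a3,0,d4])+T.apply([0,0,d6]),T
def ik(gp,Rt,k,q0):
    t=np.array(gp)-Rt.as_matrix()[:,2]*grip_point_offset
    def f(q):
        p,T=fk(q,k); return np.r_[(p-t)*5,(T.inv()*Rt).as_rotvec()]
    s=least_squares(f,np.clip(q0,LO+.01,HI-.01),bounds=(LO,HI)); return s.x.round(2),round(float(np.sqrt(2*s.cost)),4)
E
python3 - <<'E'
from kin import *
q4=lambda w,x,y,z:R.from_quat([x,y,z,w])
s=sense(); p,r=pose()
D=[([1.154,.2766,1.5061,0,1.3607,-.121],[.16755,.5498,.4038],q4(-.0002,.1474,.9891,-.0009)),
([-.447,.372,1.461,.562,1.869,-.759],[.5461,-.0769,.4213],q4(-.311,.54,.749,.224)),
([-.597,.706,1.047,.497,2.012,-.847],[.6676,-.2701,.3455],q4(-.312,.541,.748,.224)),
([-.512,.678,1.381,.501,1.703,-.93],[.6352,-.1728,.2415],q4(-.311,.539,.75,.224)),(s['joint_pos'],p,r)]
def f(k):
    return np.concatenate([np.r_[(fk(q,k)[0]-p)*5,(fk(q,k)[1].inv()*T).as_rotvec()] for q,p,T in D])
b=min((least_squares(f,[0,.3,.4,0,.4,.1,o]) for o in(1.57,-1.57)),key=lambda s:s.cost)
print(b.x.round(4),abs(b.fun).max());np.save('k.npy',b.x)
k=b.x;q0=s['joint_pos'];print(q0.round(3),p)
m=np.array([.437,-.333,.03])
for phi in range(-180,180,30):
    best=[]
    for T in(tool(phi+180,-45,1),tool(phi+180,45,1),tool(phi+180,45,-1)):
        c=[ik(m,T,k,[-.6,.5,1.6,j4,1.5,j6]) for j4 in(-.6,.6) for j6 in(-2,-.9,0,1,2)]
        c.sort(key=lambda v:v[1]); best.append(c[0])
    print(phi,[(list(x),e) for x,e in best])
E
```

```text
time_s: 4.53
position: [0.6352, -0.1731, 0.4134]
orientation: [-0.308, 0.539, 0.751, 0.225]
contact_force: [0.0, 0.0, -3.1]
finger_gap: 0.0279
grasp_force: 30.0
[-0.014   0.1244  0.7727  0.0722  0.4225  0.3198  1.571 ] 0.36536197545041754
[-0.512  0.553  1.17   0.548  1.99  -0.759] [ 0.63518856 -0.17311547  0.41339461]
-180 [([np.float64(-1.33), np.float64(0.47), np.float64(2.49), np.float64(1.63), np.float64(0.76), np.float64(1.83)], 0.0), ([np.float64(-0.4), np.float64(0.79), np.float64(1.33), np.float64(-0.28), np.float64(1.76), np.float64(-1.91)], 0.0), ([np.float64(-0.4), np.float64(0.79), np.float64(1.33), np.float64(-0.28), np.float64(1.76), np.float64(1.23)], 0.0)]
-150 [([np.float64(-1.32), np.float64(0.54), np.float64(2.09), np.float64(0.93), np.float64(1.02), np.float64(2.16)], 0.0), ([np.float64(-0.21), np.float64(0.7), np.float64(1.58), np.float64(-0.49), np.float64(1.51), np.float64(-2.1)], 0.0), ([np.float64(-0.21), np.float64(0.7), np.float64(1.58), np.float64(-0.49), np.float64(1.51), np.float64(1.04)], 0.0)]
-120 [([np.float64(-1.18), np.float64(0.65), np.float64(1.
[... 2831 characters left out ...]
4(-0.1), np.float64(0.5), np.float64(2.7), np.float64(4.04), np.float64(0.82), np.float64(1.64)], 0.0), ([np.float64(-0.81), np.float64(0.82), np.float64(1.25), np.float64(0.18), np.float64(1.83), np.float64(-1.35)], 0.0), ([np.float64(-0.81), np.float64(0.82), np.float64(1.25), np.float64(0.18), np.float64(1.83), np.float64(1.79)], 0.0)]
150 [([np.float64(-0.87), np.float64(0.4), np.float64(2.7), np.float64(2.75), np.float64(0.66), np.float64(1.62)], 0.1053), ([np.float64(-0.6), np.float64(0.84), np.float64(1.21), np.float64(-0.06), np.float64(1.88), np.float64(-1.64)], 0.0), ([np.float64(-0.6), np.float64(0.84), np.float64(1.21), np.float64(-0.06), np.float64(1.88), np.float64(1.5)], 0.0)]
```

```bash
sed -i "s/a1,d1,L2,a3,d4,d6,o=k/a1,d1,L2,a3,d4,d6,o,s4,s6=k/; s/'z',q\[3\]/'z',s4*q[3]/; s/q\[5\]+o/s6*q[5]+o/" kin.py
cat > fit.py <<'E'
from kin import *
q4=lambda w,x,y,z:R.from_quat([x,y,z,w])
s=sense(); p,r=pose()
D=[([1.154,.2766,1.5061,0,1.3607,-.121],[.16755,.5498,.4038],q4(-.0002,.1474,.9891,-.0009)),
([-.447,.372,1.461,.562,1.869,-.759],[.5461,-.0769,.4213],q4(-.311,.54,.749,.224)),
([-.597,.706,1.047,.497,2.012,-.847],[.6676,-.2701,.3455],q4(-.312,.541,.748,.224)),
([-.512,.678,1.381,.501,1.703,-.93],[.6352,-.1728,.2415],q4(-.311,.539,.75,.224)),(s['joint_pos'],p,r)]
g=[]
for s4 in(1,-1):
  for s6 in(1,-1):
    for o in(1.57,-1.57,0,3.1):
      f=lambda k:np.concatenate([np.r_[(fk(q,[*k,s4,s6])[0]-p)*5,(fk(q,[*k,s4,s6])[1].inv()*T).as_rotvec()] for q,p,T in D])
      b=least_squares(f,[0,.3,.4,0,.4,.1,o]); g.append((b.cost,abs(b.fun).max(),[*b.x,s4,s6]))
g.sort(key=lambda v:v[0]); print(g[0]); np.save('k.npy',g[0][2])
E
python3 fit.py; cat > plan.py <<'E'
from kin import *
k=np.load('k.npy')
m=np.array([.437,-.333,.03])
def opt(m,T,j1):
    c=[ik(m,T,k,[j1,.5,1.6,j4,1.5,j6]) for j4 in(-.6,.6) for j6 in(-2,-.9,0,1,2)]
    c.sort(key=lambda v:v[1]); return c[0][0].tolist(),c[0][1]
if __name__=='__main__':
  for phi in range(-180,180,30):
    print(phi,*[opt(m,T,-.6) for T in(tool(phi+180,-45,1),tool(phi+180,45,1),tool(phi+180,45,-1))])
E
python3 plan.py
```

```text
(np.float64(0.0899921082841282), np.float64(0.36536197545041754), [np.float64(-0.013975497401643252), np.float64(0.124385326117685), np.float64(0.7727494322770667), np.float64(0.07224455736437753), np.float64(0.4225462962176286), np.float64(0.3197944006249726), np.float64(1.5709670374559581), 1, 1])
-180 ([-1.33, 0.47, 2.49, 1.63, 0.76, 1.83], 0.0) ([-0.4, 0.79, 1.33, -0.28, 1.76, -1.91], 0.0) ([-0.4, 0.79, 1.33, -0.28, 1.76, 1.23], 0.0)
-150 ([-1.32, 0.54, 2.09, 0.93, 1.02, 2.16], 0.0) ([-0.21, 0.7, 1.58, -0.49, 1.51, -2.1], 0.0) ([-0.21, 0.7, 1.58, -0.49, 1.51, 1.04], 0.0)
-120 ([-1.18, 0.65, 1.74, 0.61, 1.35, 2.16], 0.0) ([-0.04, 0.59, 1.9, -0.74, 1.19, -2.18], 0.0) ([-0.04, 0.59, 1.9, -0.74, 1.19, 0.96], 0.0)
-90 ([-1.0, 0.75, 1.44, 0.39, 1.64, 2.02], 0.0) ([0.05, 0.5, 2.28, -1.18, 0.87, -2.07], 0.0043) ([0.05, 0.5, 2.28, -1.18, 0.87, 1.07], 0.0043)
-60 ([-0.81, 0.82, 1.25, 0.18, 1.83, 1.79], 0.0) ([-0.1, 0.5, 2.7, 4.04, 0.82, -1.5], 0.0) ([-0.1, 0.5, 2.7, 4.04, 0.82, 1.64], 0.0)
-30 ([-0.6, 0.84, 1.21, -0.06, 1.88, 1.5], 0.0) ([-0.87, 0.4, 2.7, 2.75, 0.66, -1.52], 0.1053) ([-0.8
[... 171 characters left out ...]
, 0.0)
30 ([-0.21, 0.7, 1.58, -0.49, 1.51, 1.04], 0.0) ([-1.32, 0.54, 2.09, 0.93, 1.02, -0.99], 0.0) ([-1.32, 0.54, 2.09, 0.93, 1.02, 2.16], 0.0)
60 ([-0.04, 0.59, 1.9, -0.74, 1.19, 0.96], 0.0) ([-1.18, 0.65, 1.74, 0.61, 1.35, -0.98], 0.0) ([-1.18, 0.65, 1.74, 0.61, 1.35, 2.16], 0.0)
90 ([0.05, 0.5, 2.28, -1.18, 0.87, 1.07], 0.0043) ([-1.0, 0.75, 1.44, 0.39, 1.64, -1.12], 0.0) ([-1.0, 0.75, 1.44, 0.39, 1.64, 2.02], 0.0)
120 ([-0.1, 0.5, 2.7, 4.04, 0.82, 1.64], 0.0) ([-0.81, 0.82, 1.25, 0.18, 1.83, -1.35], 0.0) ([-0.81, 0.82, 1.25, 0.18, 1.83, 1.79], 0.0)
150 ([-0.87, 0.4, 2.7, 2.75, 0.66, 1.62], 0.1053) ([-0.6, 0.84, 1.21, -0.06, 1.88, -1.64], 0.0) ([-0.6, 0.84, 1.21, -0.06, 1.88, 1.5], 0.0)
```

```bash
cat > fit2.py <<'E'
from fit import D,R,np,least_squares
rv=R.from_rotvec
def rot(x,q):
    u=lambda v:v/np.linalg.norm(v)
    return R.from_euler('z',q[0])*R.from_euler('y',q[1]+x[9]*q[2])*rv(u(x[0:3])*q[3])*rv(u(x[3:6])*q[4])*rv(x[6:9]*0+[0,0,q[5]*x[10]])*rv(x[6:9])
best=None
rng=np.random.default_rng(0)
for i in range(60):
    x0=np.r_[rng.normal(size=9),rng.choice([-1,1],2)]
    f=lambda x:np.concatenate([(rot(np.r_[x,x0[9:]],q).inv()*T).as_rotvec() for q,p,T in D])
    b=least_squares(f,x0[:9])
    if best is None or b.cost<best[0]: best=(b.cost,b.x.round(3),x0[9:],b.fun.reshape(-1,3).round(3))
print(best)
# j1,j2+j3.. and tool z in arm-plane
for q,p,T in D:
    print(np.round(q,3),'tool z',R.from_euler('z',-q[0]).apply(T.apply([0,0,1])).round(3),'p',R.from_euler('z',-q[0]).apply(p).round(4))
E
python3 fit2.py
```

```text
(np.float64(0.0899921082841282), np.float64(0.36536197545041754), [np.float64(-0.013975497401643252), np.float64(0.124385326117685), np.float64(0.7727494322770667), np.float64(0.07224455736437753), np.float64(0.4225462962176286), np.float64(0.3197944006249726), np.float64(1.5709670374559581), 1, 1])
(np.float64(1.9002185594341335e-06), array([-5.000e-03, -1.100e-02,  1.994e+00,  1.800e-02,  4.115e+00,
        4.000e-03, -3.000e-03,  2.000e-03,  1.566e+00]), array([1., 1.]), array([[-0.   , -0.   ,  0.   ],
       [-0.001, -0.001,  0.001],
       [ 0.   , -0.   , -0.   ],
       [ 0.   ,  0.   , -0.001],
       [-0.   ,  0.001, -0.001]]))
[ 1.154  0.277  1.506  0.     1.361 -0.121] tool z [-0.002 -0.    -1.   ] p [0.5706 0.0694 0.4038]
[-0.447  0.372  1.461  0.562  1.869 -0.759] tool z [-0.492  0.509 -0.706] p [0.5257 0.1667 0.4213]
[-0.597  0.706  1.047  0.497  2.012 -0.847] tool z [-0.564  0.43  -0.705] p [0.704  0.1519 0.3455]
[-0.512  0.678  1.381  0.501  1.703 -0.93 ] tool z [-0.525  0.475 -0.706] p [0.6384 0.1606 0.2415]
[-0.512  0.553  1.17   0.548  1.99  -0.759] tool z [-0.52   0.476 -0.709] p [0.6385 0.1603 0.4134]
```

```bash
sed -i "s/s4,s6=k/s4,s6,b,e=k/; s/apply(\[a1,0,d1\])/apply([a1,b,d1])/; s/+T.apply(\[0,0,d6\])/+(B*R.from_euler('z',s4*q[3])).apply([0,e,0])+T.apply([0,0,d6])/" kin.py
python3 - <<'E'
import re
s=open('fit.py').read(); i=s.index('g=[]')
s=s[:i]+'''K=lambda k:[*k[:7],1,1,*k[7:]]
f=lambda k:np.r_[np.concatenate([np.r_[(fk(q,K(k))[0]-p)*5,(fk(q,K(k))[1].inv()*T).as_rotvec()] for q,p,T in D]),k[:9]*1e-4]
b=least_squares(f,[0,.3,.4,0,.4,.1,1.57,0,0]); print(b.x.round(4),abs(b.fun).max(),K(b.x).__len__()); np.save('k.npy',K(b.x))
'''
open('fit.py','w').write(s)
E
python3 fit.py; python3 plan.py
```

```text
[4.000e-04 1.365e-01 6.301e-01 6.050e-02 4.206e-01 1.912e-01 1.571e+00
 6.930e-02 1.000e-04] 0.0014329124334431338 11
-180 ([-1.27, 0.44, 2.32, 1.47, 0.75, 2.12], 0.0) ([-0.53, 0.8, 1.35, -0.37, 1.69, -2.01], 0.0) ([-0.53, 0.8, 1.35, -0.37, 1.69, 1.13], 0.0)
-150 ([-1.28, 0.54, 2.02, 0.92, 1.05, 2.24], 0.0) ([-0.39, 0.71, 1.57, -0.6, 1.43, -2.22], 0.0) ([-0.39, 0.71, 1.57, -0.6, 1.43, 0.92], 0.0)
-120 ([-1.18, 0.66, 1.71, 0.61, 1.36, 2.17], 0.0) ([-0.3, 0.6, 1.86, -0.88, 1.1, -2.33], 0.0) ([-0.3, 0.6, 1.86, -0.88, 1.1, 0.81], 0.0)
-90 ([-1.03, 0.76, 1.45, 0.37, 1.63, 2.0], 0.0) ([-0.32, 0.47, 2.12, -1.18, 0.77, -2.46], 0.0987) ([-0.32, 0.47, 2.12, -1.18, 0.77, 0.68], 0.0987)
-60 ([-0.87, 0.83, 1.28, 0.13, 1.81, 1.73], 0.0) ([-0.55, 0.41, 2.44, 3.85, 0.55, -1.84], 0.0) ([-0.55, 0.41, 2.44, 3.85, 0.55, 1.31], 0.0)
-30 ([-0.7, 0.85, 1.24, -0.13, 1.83, 1.42], 0.0) ([-1.01, 0.4, 2.51, 2.51, 0.59, -1.38], 0.0) ([-1.01, 0.4, 2.51, 2.51, 0.59, 1.76], 0.0)
0 ([-0.53, 0.8, 1.35, -0.37, 1.69, 1.13], 0.0) ([-1.27, 0.44, 2.32, 1.47, 0.75, -1.02], 0.0) ([-1.27, 0.44, 2.32, 1.47, 0.75, 2.12], 0.0)
30 ([-0.39, 0.71, 1.57, -0.6, 1.43, 0.92], 0.0) ([-1.28, 0.54, 2.02, 0.92, 1.05, -0.91], 0.0) ([-1.28, 0.54, 2.02, 0.92, 1.05, 2.24], 0.0)
60 ([-0.3, 0.6, 1.86, -0.88, 1.1, 0.81], 0.0) ([-1.18, 0.66, 1.71, 0.61, 1.36, -0.97], 0.0) ([-1.18, 0.66, 1.71, 0.61, 1.36, 2.17], 0.0)
90 ([-0.32, 0.47, 2.12, -1.18, 0.77, 0.68], 0.0987) ([-1.03, 0.76, 1.45, 0.37, 1.63, -1.15], 0.0) ([-1.03, 0.76, 1.45, 0.37, 1.63, 2.0], 0.0)
120 ([-0.55, 0.41, 2.44, 3.85, 0.55, 1.31], 0.0) ([-0.87, 0.83, 1.28, 0.13, 1.81, -1.41], 0.0) ([-0.87, 0.83, 1.28, 0.13, 1.81, 1.73], 0.0)
150 ([-1.01, 0.4, 2.51, 2.51, 0.59, 1.76], 0.0) ([-0.7, 0.85, 1.24, -0.13, 1.83, -1.73], 0.0) ([-0.7, 0.85, 1.24, -0.13, 1.83, 1.42], 0.0)
```

The arm model now fits to under 1 mm. Next I plan the lay-down with the foot towards azimuth 30°.

```bash
cat > q.py <<'E'
from plan import *
import sys
def show(n,gp,T,j1): print(n,rows(gp,T).tolist(),*opt(gp,T,j1))
E
python3 - <<'E'
from q import *
T0=pose()[1]; L=tool(210,-42.1,1)
show('A',[.4448,-.3285,.24],T0,-.6); 
for z in(.24,.10,.04,.03): show(z,[.4448,-.3285,z],L,-.4)
print('stand')
for l in range(-180,180,30):
    for s in(1,-1): print(l,s,opt(np.array([.425,.30,.1]),tool(l,45,s),.6))
E
```

```text
A [-6.103, -7.691, -3.983, 0.0, 0.0, 0.0] [-0.92, 0.64, 1.12, 0.27, 2.12, -1.19] 0.0
0.24 [-2.401, -3.718, -0.554, -0.295, -12.01, 14.233] [-0.4, 0.5, 1.36, -0.58, 1.75, 0.68] 0.0
0.1 [-5.691, -3.741, 2.756, -0.295, -12.01, 14.233] [-0.4, 0.62, 1.52, -0.57, 1.52, 0.83] 0.0
0.04 [-7.101, -3.751, 4.174, -0.295, -12.01, 14.233] [-0.4, 0.68, 1.56, -0.57, 1.42, 0.89] 0.0
0.03 [-7.336, -3.753, 4.41, -0.295, -12.01, 14.233] [-0.4, 0.69, 1.57, -0.57, 1.41, 0.9] 0.0
stand
-180 1 ([0.83, 0.27, 2.39, 4.32, 0.55, -2.09], 0.1293)
-180 -1 ([0.83, 0.27, 2.39, 4.32, 0.55, 1.05], 0.1293)
-150 1 ([0.44, 0.15, 2.48, 2.92, 0.28, -1.42], 0.0)
-150 -1 ([0.44, 0.15, 2.48, 2.92, 0.28, 1.73], 0.0)
-120 1 ([0.01, 0.2, 2.39, 1.47, 0.66, -0.75], 0.0)
-120 -1 ([0.01, 0.2, 2.39, 1.47, 0.66, 2.39], 0.0)
-90 1 ([-0.08, 0.34, 2.14, 0.97, 1.02, -0.76], 0.0)
-90 -1 ([-0.08, 0.34, 2.14, 0.97, 1.02, 2.38], 0.0)
-60 1 ([0.01, 0.48, 1.84, 0.68, 1.34, -0.86], 0.0)
-60 -1 ([0.01, 0.48, 1.84, 0.68, 1.34, 2.28], 0.0)
-30 1 ([0.15, 0.61, 1.57, 0.46, 1.62, -1.03], 0.0)
-30 -1 ([0.15, 0.61, 1.57, 0.46, 1.62, 2.11], 0.0)
0 1 ([0.32, 0.7, 1.37, 0.23, 1.82, -1.28], 0.0)
0 -1 ([0.32, 0.7, 1.37, 0.23, 1.82, 1.86], 0.0)
30 1 ([0.5, 0.74, 1.28, -0.02, 1.91, -1.6], 0.0)
30 -1 ([0.5, 0.74, 1.28, -0.02, 1.91, 1.54], 0.0)
60 1 ([0.67, 0.72, 1.32, -0.27, 1.83, -1.92], 0.0)
60 -1 ([0.67, 0.72, 1.32, -0.27, 1.83, 1.22], 0.0)
90 1 ([0.83, 0.65, 1.49, -0.5, 1.63, -2.18], 0.0)
90 -1 ([0.83, 0.65, 1.49, -0.5, 1.63, 0.96], 0.0)
120 1 ([0.95, 0.53, 1.75, -0.72, 1.33, -2.37], 0.0)
120 -1 ([0.95, 0.53, 1.75, -0.72, 1.33, 0.77], 0.0)
150 1 ([0.99, 0.39, 2.04, -1.02, 0.98, -2.48], 0.0)
150 -1 ([0.99, 0.39, 2.04, -1.02, 0.98, 0.66], 0.0)
```

```bash
python3 -m pendant '[-0.8,-1.2,-0.6,0,0,0, -2,-2.6,-1.3,0,0,0, -3,-4,-2,0,0,0, -4,-5.4,-2.7,0,0,0, -4.8,-6.6,-3.6,0,-1.2,1.4, -4.8,-6.8,-4,0,-2.4,2.8, -4.5,-6.4,-3.9,-0.1,-3.6,4.2, -4.2,-6,-3.7,-0.1,-4.8,5.6, -3.8,-5.5,-3.3,-0.15,-6,7.1, -3.4,-5,-2.9,-0.2,-7.2,8.5, -3,-4.5,-2.3,-0.2,-8.4,9.9, -2.7,-4.1,-1.6,-0.3,-9.6,11.3]'
python3 - <<'E'
from q import *
L=tool(210,-42.1,1);print(sense()['joint_pos'].round(2))
for z in(.24,.15,.10,.06): show(z,[.4448,-.3285,z],L,-.4)
E
```

```text
time_s: 6.02
position: [0.5474, -0.2975, 0.3853]
orientation: [-0.006, 0.887, 0.401, -0.227]
contact_force: [0.5, -0.2, -1.6]
finger_gap: 0.0279
grasp_force: 30.0
[-0.5   0.45  1.33 -0.36  1.65  0.24]
0.24 [0.896, -0.543, 0.144, -0.061, -2.729, 3.287] [-0.4, 0.5, 1.36, -0.58, 1.75, 0.68] 0.0
0.15 [2.092, 0.034, 2.834, -0.061, -2.729, 3.287] [-0.4, 0.57, 1.47, -0.56, 1.6, 0.78] 0.0
0.1 [2.756, 0.355, 4.329, -0.061, -2.729, 3.287] [-0.4, 0.62, 1.52, -0.57, 1.52, 0.83] 0.0
0.06 [3.287, 0.612, 5.524, -0.061, -2.729, 3.287] [-0.4, 0.66, 1.55, -0.57, 1.45, 0.87] 0.0
```

```bash
python3 -m pendant '[0.3,-0.2,0,0,-1.1,1.3, 0.7,-0.4,0.1,-0.05,-2.2,2.6, 0.9,-0.54,0.14,-0.06,-2.73,3.29, 1.3,-0.3,1.1,-0.06,-2.73,3.29, 2.1,0.03,2.83,-0.06,-2.73,3.29, 2.5,0.2,3.8,-0.06,-2.73,3.29, 2.76,0.36,4.33,-0.06,-2.73,3.29, 2.76,0.36,4.33,-0.06,-2.73,3.29]'
python3 - <<'E'
from q import *
L=tool(210,-42.1,1)
for z in(.06,.04,.03,.025): show(z,[.4448,-.3285,z],L,-.4)
c=grab('scene','s2.png');t=grab('top','t2.png')
A=cv2.resize(c['pixels'][110:250,90:230],(396,396),interpolation=cv2.INTER_CUBIC)
B=cv2.resize(t['pixels'][200:320,340:460],(396,396),interpolation=cv2.INTER_CUBIC)
cv2.imwrite('pics/c2.png',np.hstack([A,B]))
E
```

```text
time_s: 7.02
position: [0.5498, -0.2686, 0.2341]
orientation: [0.091, 0.901, 0.243, -0.346]
contact_force: [-0.4, 0.3, -1.3]
finger_gap: 0.0275
grasp_force: 30.0
0.06 [0.898, -0.014, 0.997, -0.018, -0.02, 0.042] [-0.4, 0.66, 1.55, -0.57, 1.45, 0.87] 0.0
0.04 [1.344, -0.011, 1.493, -0.018, -0.02, 0.042] [-0.4, 0.68, 1.56, -0.57, 1.42, 0.89] 0.0
0.03 [1.567, -0.01, 1.741, -0.018, -0.02, 0.042] [-0.4, 0.69, 1.57, -0.57, 1.41, 0.9] 0.0
0.025 [1.679, -0.009, 1.865, -0.018, -0.02, 0.042] [-0.4, 0.7, 1.57, -0.57, 1.4, 0.9] 0.0
```

View pics/c2.png

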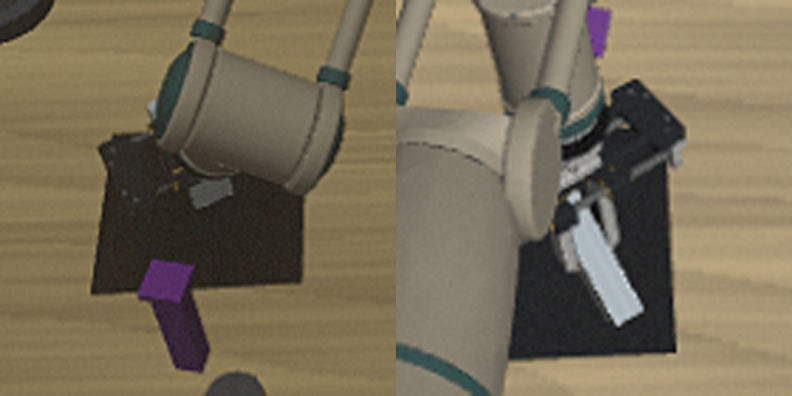

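The leg hangs level over the mat: stem at crop (605,260) in the right half, foot near (215,192) in the left half. The gripper body would come close to the purple block at left crop (165,280), so I shift the lay spot 28 mm in -x and 30 mm in +y.

```bash
python3 - <<'E'
from q import *
L=tool(210,-42.1,1)
for z in(.10,.06,.04,.03,.026): show(z,[.417,-.2985,z],L,-.4)
E
```

```text
0.1 [-0.169, -1.37, 0.278, 0.011, -0.041, 0.013] [-0.37, 0.57, 1.61, -0.55, 1.49, 0.87] 0.0
0.06 [0.721, -1.37, 1.271, 0.011, -0.041, 0.013] [-0.37, 0.62, 1.64, -0.56, 1.42, 0.91] 0.0
0.04 [1.166, -1.37, 1.767, 0.011, -0.041, 0.013] [-0.37, 0.64, 1.65, -0.56, 1.39, 0.93] 0.0
0.03 [1.388, -1.37, 2.016, 0.011, -0.041, 0.013] [-0.37, 0.66, 1.66, -0.56, 1.37, 0.94] 0.0
0.026 [1.477, -1.369, 2.115, 0.011, -0.041, 0.013] [-0.37, 0.66, 1.66, -0.56, 1.37, 0.95] 0.0
```

```bash
python3 -m pendant '[-0.17,-1.37,0.28,0,0,0, 0.3,-1.37,0.8,0,0,0, 0.72,-1.37,1.27,0,0,0, 1,-1.37,1.6,0,0,0, 1.17,-1.37,1.77,0,0,0, 1.28,-1.37,1.9,0,0,0, 1.36,-1.37,1.98,0,0,0, 1.36,-1.37,1.98,0,0,0]'
python3 - <<'E'
from q import *
L=tool(210,-42.1,1); print(sense()['contact_force'])
for z in(.03,.028,.026,.024): show(z,[.417,-.2985,z],L,-.4)
E
```

```text
time_s: 8.12
position: [0.5215, -0.2377, 0.1646]
orientation: [0.092, 0.902, 0.243, -0.345]
contact_force: [-0.9, 0.7, -1.9]
finger_gap: 0.0277
grasp_force: 30.0
[-0.93054102  0.68100386 -1.8652057 ]
0.03 [0.02, 0.013, 0.018, 0.003, -0.038, 0.016] [-0.37, 0.66, 1.66, -0.56, 1.37, 0.94] 0.0
0.028 [0.064, 0.013, 0.068, 0.003, -0.038, 0.016] [-0.37, 0.66, 1.66, -0.56, 1.37, 0.95] 0.0
0.026 [0.109, 0.013, 0.117, 0.003, -0.038, 0.016] [-0.37, 0.66, 1.66, -0.56, 1.37, 0.95] 0.0
0.024 [0.153, 0.013, 0.167, 0.003, -0.038, 0.016] [-0.37, 0.66, 1.66, -0.57, 1.36, 0.95] 0.0
```

```bash
python3 -m pendant '[0.03,0,0.03,0,0,0, 0.07,0,0.08,0,0,0, 0.07,0,0.08,0,0,0]';python3 -m pendant '[0.03,0,0.03,0,0,0, 0.06,0,0.07,0,0,0, 0.06,0,0.07,0,0,0]'
```

```text
time_s: 8.5
position: [0.5215, -0.2377, 0.1619]
orientation: [0.093, 0.902, 0.243, -0.345]
contact_force: [0.6, 0.3, 0.6]
finger_gap: 0.0278
grasp_force: 30.0
time_s: 8.88
position: [0.5217, -0.2375, 0.1615]
orientation: [0.093, 0.902, 0.242, -0.346]
contact_force: [3.3, 5.0, 14.1]
finger_gap: 0.0276
grasp_force: 30.0
```

```bash
python3 -m pendant '[-0.03,0,-0.04,0,0,0, -0.03,0,-0.04,0,0,0]'; python3 -m pendant '[0,0,0,0,0,0, 0,0,0,0,0,0, 0,0,0,0,0,0, 0,0,-0.5,0,0,0, 0,0,-1.5,0,0,0, 0,0,-3,0,0,0, -1,0,-4.5,0,0,0, -1.5,0,-4.5,0,2,0, -1.5,0,-4.5,0,2.5,0]' 60
python3 - <<'E'
from h import *
print(sense()['joint_pos'].round(2))
c=grab('wrist','w3.png'); P=cloud(c); px=c['pixels']
m=(P[...,2]>.012)&(P[...,2]<.06)&(P[...,0]>.3)&(P[...,0]<.55)&(P[...,1]>-.44)&(P[...,1]<-.2)
N,L,S,C=cv2.connectedComponentsWithStats(m.astype(np.uint8)); i=1+S[1:,4].argmax()
q=P[L==i];print(C[i],S[i],q.mean(0),np.percentile(q[:,2],[2,50,98]),cv2.minAreaRect((q[q[:,2]>.025][:,:2]*1000).astype(np.float32)))
E
```

```text
time_s: 9.12
position: [0.5216, -0.2376, 0.1617]
orientation: [0.093, 0.902, 0.242, -0.346]
contact_force: [1.7, 2.8, 7.9]
finger_gap: 0.0277
grasp_force: 30.0
time_s: 10.25
position: [0.5708, -0.2093, 0.2939]
orientation: [0.061, 0.94, 0.252, -0.221]
contact_force: [-0.6, 0.3, -0.8]
finger_gap: 0.0601
grasp_force: 0.0
[-0.36  0.5   1.49 -0.36  1.47  0.78]
[283.39553643 233.64775477] [ 259  187   50  107 3719] [ 0.43459626 -0.28857177  0.03409802] [0.01409434 0.03537409 0.04474091] ((411.3411865234375, -301.64532470703125), (130.26063537597656, 40.03419494628906), 29.68065643310547)
```

View pics/w3.png

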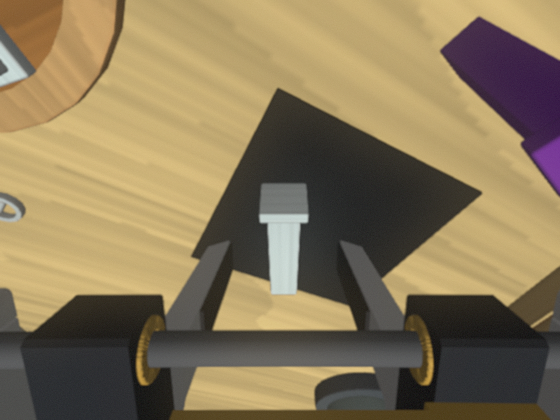

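The leg lies free on the mat with its foot plate at (284,200) and stem end at (284,292). It lies inside the mat, centred at (0.411,-0.302), azimuth 29.7°. Now the fresh hold.

```bash
python3 - <<'E'
from q import *
G=tool(209.7,45,1); d=G.as_matrix()[:,2]; g=np.array([.402,-.3069,.028])
show('mid',[.40,-.30,.22],tool(209.7,0,1),-.8)
show('pre',g-.12*d,G,-1.2); show('g',g,G,-1.2)
E
```

```text
mid [-7.343, -0.225, -0.32, 0.036, 4.411, 0.053] [-0.78, 0.17, 1.66, 0.0, 1.31, 0.27] 0.0
pre [-11.356, -0.05, 7.635, 0.014, 11.911, 0.067] [-1.51, 0.38, 1.99, 0.73, 1.27, -0.86] 0.0
g [-7.563, -0.039, 8.907, 0.014, 11.911, 0.067] [-1.34, 0.51, 2.11, 0.91, 1.03, -0.98] 0.0
```

```bash
python3 -m pendant '[-1.8,0,-0.1,0,1.1,0, -3.7,-0.1,-0.2,0,2.2,0, -5.5,-0.2,-0.3,0,3.3,0, -7.3,-0.2,-0.3,0,4.4,0, -8.3,-0.2,1,0,5.9,0, -9.2,-0.1,2.5,0,7.4,0, -10.1,-0.1,4.2,0,8.9,0, -10.9,-0.1,5.9,0,10.4,0, -11.36,-0.05,7.63,0,11.9,0.07, -11.36,-0.05,7.63,0,11.9,0.07, -11.36,-0.05,7.63,0,11.9,0.07]' 60 40
python3 - <<'E'
from q import *
G=tool(209.7,45,1); d=G.as_matrix()[:,2]; g=np.array([.402,-.3069,.028])
print(sense()['joint_pos'].round(2)); show('g',g,G,-1.2)
c=grab('wrist'); P=cloud(c)
m=(P[...,2]>.012)&(P[...,2]<.06)&(P[...,0]>.3)&(P[...,0]<.55)&(P[...,1]>-.44)&(P[...,1]<-.2)
N,L,S,C=cv2.connectedComponentsWithStats(m.astype(np.uint8)); i=1+S[1:,4].argmax()
q=P[L==i];print(C[i],S[i],np.percentile(q[:,2],[2,50,98]),cv2.minAreaRect((q[q[:,2]>.025][:,:2]*1000).astype(np.float32)))
E
```

```text
time_s: 11.68
position: [0.2178, -0.4122, 0.2414]
orientation: [-0.098, 0.895, 0.237, 0.366]
contact_force: [0.3, 0.1, 0.6]
finger_gap: 0.0602
grasp_force: 0.0
[-1.5   0.38  1.99  0.72  1.27 -0.85]
g [0.005, 0.003, 4.018, -0.023, 0.082, -0.007] [-1.34, 0.51, 2.11, 0.91, 1.03, -0.98] 0.0
[285.01639344 201.8622551 ] [ 264  132   43  144 5002] [0.01802102 0.03455728 0.0442375 ] ((409.64813232421875, -302.9725036621094), (129.40890502929688, 39.92990493774414), 30.213924407958984)
```

```bash
python3 -m pendant '[0,0,1.5,0,0,0, 0,0,2.8,0,0.08,0, 0,0,3.5,0,0.08,0, 0,0,3.85,0,0.08,0, 0,0,4.0,0,0.08,0, 0,0,4.0,0,0.08,0]'; python3 -m pendant '[0,0,0,0,0,0, 0,0,0,0,0,0, 0,0,0,0,0,0, 0,0,0,0,0,0, 0,0,0,0,0,0]' 20 40
python3 - <<'E'
from q import *
p,r=pose();M=r.as_matrix(); print(p+M[:,2]*grip_point_offset,M.round(3),np.degrees(np.arccos(-M[2,2])))
E
```

```text
time_s: 12.48
position: [0.2906, -0.3705, 0.1559]
orientation: [-0.098, 0.893, 0.237, 0.37]
contact_force: [0.2, -0.5, 1.0]
finger_gap: 0.0602
grasp_force: 0.0
time_s: 13.1
position: [0.29, -0.3707, 0.1551]
orientation: [-0.099, 0.893, 0.236, 0.37]
contact_force: [-1.7, -1.0, 1.3]
finger_gap: 0.0283
grasp_force: 40.0
[ 0.40073264 -0.30732346  0.02755497] [[ 0.615  0.495  0.614]
 [ 0.349 -0.869  0.351]
 [ 0.707 -0.002 -0.707]] 45.003547539542616
```

```bash
cat >> q.py <<'E'
def legtool():
    "leg pose in the tool frame: (rotation, foot centre), from the regrip measurement"
    f=np.radians(29.9); e=np.radians(2.87); z=np.array([np.cos(e)*np.cos(f),np.cos(e)*np.sin(f),np.sin(e)])
    Tp=np.array([.2900,-.3707,.1551]); Tr=R.from_quat([.893,.236,.370,-.099])
    y=Tr.as_matrix()[:,1]; y=y-z*(y@z); y/=np.linalg.norm(y); L=R.from_matrix(np.stack([np.cross(y,z),y,z],1))
    foot=np.array([.4105,-.3023,.0213])+.065*z
    return Tr.inv()*L, Tr.inv().apply(foot-Tp)
def stand(foot,lean):
    "tool rotation and grasp point with leg upright, foot at foot, tool leaning to azimuth lean"
    LR,lf=legtool(); a=np.radians(lean+90); z=np.array([0,0,-1.]); y=np.array([np.cos(a),np.sin(a),0])
    c=[]
    for s in(1,-1):
        L=R.from_matrix(np.stack([np.cross(s*y,z),s*y,z],1)); T=L*LR.inv(); zz=T.as_matrix()[:,2]
        if zz[0]*np.cos(a-np.pi/2)+zz[1]*np.sin(a-np.pi/2)<0: c.append(T)
    T=c[0]; return np.array(foot)-T.apply(lf)+T.apply([0,0,grip_point_offset]),T
E
python3 - <<'E'
from q import *
T0=pose()[1]
show('W1',[.36,-.29,.30],T0,-1.3)
show('W2',[.44,-.05,.36],tool(265,0,1),0)
for l in(120,130,140,150):
    for z in(.15,.008):
        g,T=stand([.425,.30,z],l); print(l,z,g.round(4)); show('W3',g,T,.9)
E
```

```text
W1 [5.788, -1.191, -7.052, 0.0, 0.0, 0.0] [-1.42, 0.1, 1.82, 0.72, 1.57, -0.5] 0.0
W2 [15.886, -6.836, -2.258, 3.6, -6.905, -8.734] [-0.27, 0.02, 1.49, 0.0, 1.63, -0.18] 0.0
120 0.15 [0.4211 0.3057 0.2256]
W3 [15.034, -21.893, 6.061, -0.456, -11.849, -16.465] [0.98, 0.42, 1.6, -0.73, 1.57, 0.63] 0.0
120 0.008 [0.4211 0.3057 0.0836]
W3 [11.687, -21.885, 9.408, -0.456, -11.849, -16.465] [0.98, 0.58, 1.75, -0.75, 1.34, 0.84] 0.0
130 0.15 [0.4202 0.3049 0.2256]
W3 [14.46, -21.811, 5.486, -0.495, -10.978, -18.186] [1.01, 0.36, 1.7, -0.79, 1.45, 0.57] 0.0
130 0.008 [0.4202 0.3049 0.0836]
W3 [11.112, -21.803, 8.833, -0.495, -10.978, -18.186] [1.01, 0.53, 1.85, -0.85, 1.23, 0.81] 0.0
140 0.15 [0.4194 0.304  0.2256]
W3 [13.904, -21.59, 4.93, -0.532, -10.004, -19.871] [1.03, 0.3, 1.8, -0.85, 1.33, 0.5] 0.0
140 0.008 [0.4194 0.304  0.0836]
W3 [10.557, -21.581, 8.277, -0.532, -10.004, -19.871] [1.03, 0.49, 1.96, -0.95, 1.11, 0.79] 0.0
150 0.15 [0.4188 0.303  0.2256]
W3 [13.384, -21.235, 4.409, -0.568, -8.923, -21.513] [1.04, 0.23, 1.9, -0.92, 1.2, 0.43] 0.0
150 0.008 [0.4188 0.303  0.0836]
W3 [10.037, -21.226, 7.756, -0.568, -8.923, -21.513] [1.04, 0.44, 2.06, -1.08, 0.99, 0.79] 0.0
```

```bash
python3 -m pendant '[0.7,0,-0.7,0,0,0, 1.8,-0.2,-2,0,0,0, 3,-0.5,-3.5,0,0,0, 4.3,-0.8,-5,0,0,0, 5.8,-1.2,-6.5,0,0,0, 7,-1.8,-6.8,0.5,-1,-1.25, 8.5,-2.6,-6.5,1,-2,-2.5, 10,-3.4,-6,1.5,-3,-3.75, 11.5,-4.3,-5,2.1,-4,-5, 13,-5.2,-4.2,2.6,-5,-6.2, 14.5,-6,-3.2,3.1,-6,-7.5, 15.9,-6.8,-2.3,3.6,-6.9,-8.7]'
python3 - <<'E'
from q import *
print(sense()['joint_pos'].round(2))
show('W2b',[.44,.12,.35],tool(295,-22,1),.3)
for z in(.15,.06):
    g,T=stand([.425,.30,z],130); show('W3',g,T,.9)
E
```

```text
time_s: 14.6
position: [0.4403, -0.0489, 0.5416]
orientation: [-0.0, 0.737, 0.676, -0.002]
contact_force: [0.3, -1.6, -2.6]
finger_gap: 0.0275
grasp_force: 40.0
[-0.27  0.02  1.49 -0.    1.64 -0.18]
W2b [7.563, -1.61, 0.803, -0.986, -3.573, -4.914] [0.42, 0.05, 1.55, -0.38, 1.54, -0.01] 0.0
W3 [14.851, -4.813, 6.484, -3.185, -7.527, -7.003] [1.01, 0.36, 1.7, -0.79, 1.45, 0.57] 0.0
W3 [14.856, -4.804, 9.484, -3.185, -7.527, -7.003] [1.01, 0.46, 1.8, -0.82, 1.31, 0.72] 0.0
```

```bash
python3 -m pendant '[1.8,-0.4,0,-0.3,-0.8,-0.9, 3.6,-0.9,0.2,-0.6,-1.7,-2, 5.4,-1.4,0.5,-1,-2.7,-3.1, 7.2,-2,1,-1.4,-3.7,-4.2, 9,-2.6,1.7,-1.8,-4.7,-5.1, 10.8,-3.3,2.6,-2.3,-5.7,-5.9, 12.4,-4,3.8,-2.8,-6.7,-6.5, 13.8,-4.5,5,-3.19,-7.53,-7, 14.85,-4.8,6.2,-3.19,-7.53,-7, 14.85,-4.8,6.48,-3.19,-7.53,-7, 14.85,-4.8,6.48,-3.19,-7.53,-7]'
python3 - <<'E'
from q import *
print(sense()['joint_pos'].round(2))
g,T=stand([.425,.30,.15],130); show('W3',g,T,.9)
for n in('scene','top'):
    c=grab(n,n[0]+'4.png'); P=cloud(c)
    m=(P[...,0]>.36)&(P[...,0]<.53)&(P[...,1]>.22)&(P[...,1]<.42)
    for lo,hi in((.148,.158),(.162,.17),(.17,.18),(.18,.19),(.19,.2),(.20,.21)):
        k=m&(P[...,2]>lo)&(P[...,2]<hi)&(c['pixels'].min(-1)>70); print(n,lo,k.sum(),P[k].mean(0).round(4) if k.any() else '')
c=load('s4.png');t=load('t4.png')
A=cv2.resize(c['pixels'][90:230,330:470],(396,396),interpolation=cv2.INTER_CUBIC)
B=cv2.resize(t['pixels'][200:320,100:220],(396,396),interpolation=cv2.INTER_CUBIC)
cv2.imwrite('pics/c4.png',np.hstack([A,B]))
E
```

```text
time_s: 15.98
position: [0.3364, 0.4054, 0.3474]
orientation: [0.368, 0.39, 0.827, -0.17]
contact_force: [-0.5, 0.0, -1.7]
finger_gap: 0.0278
grasp_force: 40.0
[ 1.    0.36  1.7  -0.79  1.45  0.57]
W3 [0.083, -0.032, -0.056, -0.027, 0.004, -0.046] [1.01, 0.36, 1.7, -0.79, 1.45, 0.57] 0.0
scene 0.148 12 [0.4403 0.2952 0.1555]
scene 0.162 34 [0.4402 0.2931 0.1638]
scene 0.17 22 [0.4379 0.2926 0.1757]
scene 0.18 22 [0.4386 0.2945 0.1856]
scene 0.19 29 [0.4391 0.2936 0.1954]
scene 0.2 23 [0.4404 0.2913 0.2048]
top 0.148 10 [0.4275 0.2821 0.1557]
top 0.162 26 [0.4348 0.2866 0.1641]
top 0.17 6 [0.4389 0.2922 0.175 ]
top 0.18 9 [0.4318 0.2854 0.1849]
top 0.19 13 [0.4368 0.2881 0.1944]
top 0.2 11 [0.4339 0.2859 0.2051]
```

View pics/c4.png

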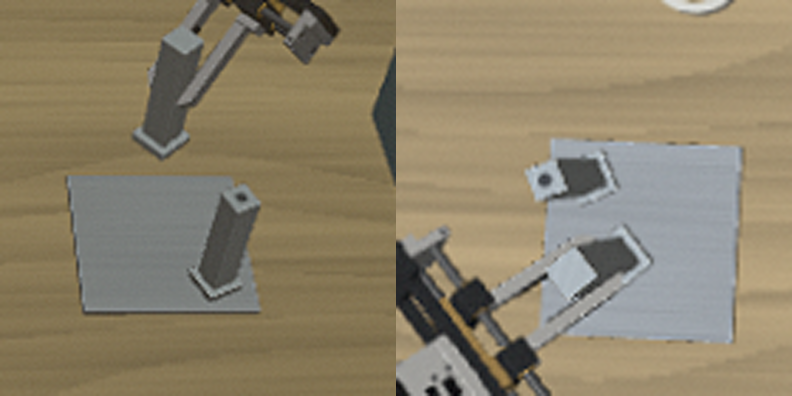

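The crop shows the leg held upright over the plate, foot down, with its foot at left crop (160,140). leg_done is at left crop (228,240). Now I measure any residual tilt from the stem faces.

```bash
cat > tilt.py <<'E'
from q import *
p,r=pose(); LR,lf=legtool(); L=r*LR; foot=p+r.apply(lf); ax=L.as_matrix()
print('model foot',foot.round(4),'axis',ax[:,2].round(4))
for n in('s4.png','t4.png'):
    c=load(n); P=cloud(c)[c['pixels'].min(-1)>40]; b=(P-foot)@ax  # local x,y,z (z<0 along stem)
    for i,s in((0,1),(0,-1),(1,1),(1,-1)):
        j=1-i; m=(abs(s*b[:,i]-.014)<.007)&(abs(b[:,j])<.011)&(b[:,2]<-.016)&(b[:,2]>-.126)
        if m.sum()<60: continue
        w=np.ones(m.sum(),bool); X=b[m]
        for _ in range(4):
            q=np.polyfit(X[w,2],X[w,i],1); e=X[:,i]-np.polyval(q,X[:,2]); w=abs(e)<2*e[w].std()+1e-4
        print(n,'xy'[i],s,m.sum(),'slope deg',np.degrees(q[0]).round(2),'offset mm',(np.polyval(q,-.065)*1e3).round(2), 'normal world',(s*ax[:,i]).round(2))
    m=(abs(b[:,0])<.019)&(abs(b[:,1])<.019)&(b[:,2]>-.016)&(b[:,2]<-.005)&((abs(b[:,0])>.016)|(abs(b[:,1])>.016)); print('foot top local z',m.sum(),b[m,2].mean())
    m=(abs(b[:,0])<.012)&(abs(b[:,1])<.012)&(b[:,2]<-.12)&(b[:,2]>-.14); print('stem end local z',m.sum(),b[m,2].mean())
E
python3 tilt.py
```

```text
model foot [0.4282 0.2982 0.1524] axis [ 0.004   0.0039 -1.    ]
s4.png x -1 228 slope deg -0.41 offset mm -13.98 normal world [ 0.64 -0.77 -0.  ]
s4.png y 1 137 slope deg 0.69 offset mm 15.43 normal world [0.77 0.64 0.01]
foot top local z 28 -0.009222903238072067
stem end local z 64 -0.12879694867669955
t4.png x -1 103 slope deg 0.89 offset mm -13.79 normal world [ 0.64 -0.77 -0.  ]
foot top local z 30 -0.008861694366263448
stem end local z 100 -0.12925098091200732
```

The model matches the images within 1° and 1 mm, so I lower the leg.

```bash
cat > low.py <<'E'
from q import *
for z in(.08,.03,.015,.010,.008,.006):
    g,T=stand([.425,.30,z],130); print(z,rows(g,T).tolist())
p,r=pose(); LR,lf=legtool(); print('foot',(p+r.apply(lf)).round(4),(r*LR).as_matrix()[:,2].round(4))
E
python3 low.py
```

```text
0.08 [1.868, -0.061, 1.535, -0.009, -0.004, -0.08]
0.03 [3.103, -0.078, 2.655, -0.009, -0.004, -0.08]
0.015 [3.473, -0.082, 2.991, -0.009, -0.004, -0.08]
0.01 [3.597, -0.084, 3.102, -0.009, -0.004, -0.08]
0.008 [3.646, -0.085, 3.147, -0.009, -0.004, -0.08]
0.006 [3.695, -0.085, 3.192, -0.009, -0.004, -0.08]
foot [0.4282 0.2982 0.1524] [ 0.004   0.0039 -1.    ]
```

```bash
python3 -m pendant '[0.7,0,0.6,0,0,-0.08, 1.87,-0.06,1.53,0,0,-0.08, 2.6,-0.07,2.2,0,0,-0.08, 3.1,-0.08,2.65,0,0,-0.08, 3.35,-0.08,2.88,0,0,-0.08, 3.47,-0.08,2.99,0,0,-0.08, 3.47,-0.08,2.99,0,0,-0.08]'; python3 low.py
```

```text
time_s: 16.95
position: [0.3337, 0.408, 0.2112]
orientation: [0.368, 0.387, 0.828, -0.17]
contact_force: [0.2, 0.2, -1.7]
finger_gap: 0.028
grasp_force: 40.0
0.08 [-1.637, -0.009, -1.445, 0.0, -0.004, 0.011]
0.03 [-0.402, -0.014, -0.325, 0.0, -0.004, 0.011]
0.015 [-0.032, -0.016, 0.011, 0.0, -0.004, 0.011]
0.01 [0.092, -0.017, 0.123, 0.0, -0.004, 0.011]
0.008 [0.141, -0.017, 0.167, 0.0, -0.004, 0.011]
0.006 [0.191, -0.017, 0.212, 0.0, -0.004, 0.011]
foot [0.4247 0.301  0.0144] [-9.e-04 -2.e-04 -1.e+00]
```

```bash
python3 -m pendant '[0.04,0,0.04,0,0,0, 0.09,0,0.08,0,0,0, 0.09,0,0.08,0,0,0]'; python3 -m pendant '[0.03,0,0.03,0,0,0, 0.03,0,0.03,0,0,0]'
```

```text
time_s: 17.32
position: [0.3334, 0.4079, 0.2071]
orientation: [0.368, 0.386, 0.829, -0.17]
contact_force: [0.1, 0.8, -1.1]
finger_gap: 0.0279
grasp_force: 40.0
time_s: 17.58
position: [0.3334, 0.4078, 0.2057]
orientation: [0.368, 0.386, 0.829, -0.17]
contact_force: [-0.7, 1.1, -1.3]
finger_gap: 0.0275
grasp_force: 40.0
```

```bash
python3 -m pendant '[0.02,0,0.02,0,0,0, 0.02,0,0.02,0,0,0]'
```

```text
time_s: 17.82
position: [0.3335, 0.4078, 0.2049]
orientation: [0.368, 0.386, 0.829, -0.17]
contact_force: [0.2, 0.1, -1.2]
finger_gap: 0.0279
grasp_force: 40.0
```

```bash
python3 -m pendant '[0.02,0,0.02,0,0,0, 0.02,0,0.02,0,0,0]'
```

```text
time_s: 18.08
position: [0.3336, 0.4078, 0.2043]
orientation: [0.368, 0.386, 0.828, -0.17]
contact_force: [0.5, -0.2, -0.5]
finger_gap: 0.0276
grasp_force: 40.0
```

```bash
python3 -m pendant '[0.02,0,0.02,0,0,0, 0.02,0,0.02,0,0,0]'
```

```text
time_s: 18.32
position: [0.3335, 0.4078, 0.2042]
orientation: [0.368, 0.387, 0.828, -0.17]
contact_force: [-2.7, 1.8, 5.9]
finger_gap: 0.0273
grasp_force: 40.0
```

Contact is about 7 N. I release and back out.

```bash
python3 -m pendant '[-0.01,0,-0.01,0,0,0, -0.01,0,-0.01,0,0,0]' - 5; python3 -m pendant '[0,0,0,0,0,0, 0,0,0,0,0,0, 0,0,0,0,0,0, 0,0,-0.3,0,0,0, 0,0,-0.8,0,0,0, 0,0,-1.8,0,0,0, 0,0,-3.2,0,0,0, 0,0,-5,0,0,0, 0,0,-6,0,0,0, 0,0,-6,0,0,0]' 46
python3 - <<'E'
from h import *
P=[]
for n in('scene','top'):
    c=grab(n,n[0]+'5.png'); P=cloud(c); m=(P[...,0]>.3)&(P[...,0]<.72)&(P[...,1]<.45)&(P[...,1]>-.45)
    k=(m&(P[...,2]>.12)&(P[...,2]<.18)).astype(np.uint8)
    N,L,S,C=cv2.connectedComponentsWithStats(k)
    for i in range(1,N):
        if S[i,4]>15:
            q=P[L==i]; t=q[q[:,2]>np.percentile(q[:,2],95)-.006]; print(n,C[i].round(),t.mean(0).round(4),np.percentile(q[:,2],98).round(4))
A=load('s5.png')['pixels'];B=load('s0.png')['pixels']
cv2.imwrite('pics/c5.png',np.hstack([cv2.resize(A[80:330,60:460],(800,500))]))
E
```

```text
time_s: 18.58
position: [0.3336, 0.4078, 0.2042]
orientation: [0.368, 0.386, 0.828, -0.17]
contact_force: [-2.1, 1.2, 5.2]
finger_gap: 0.0282
grasp_force: 5.0
time_s: 19.82
position: [0.2462, 0.5112, 0.3265]
orientation: [0.368, 0.386, 0.829, -0.167]
contact_force: [-0.2, -0.6, -0.3]
finger_gap: 0.0458
grasp_force: 0.0
scene [385. 144.] [0.4272 0.3004 0.1382] 0.1417
scene [293. 154.] [0.4724 0.0451 0.169 ] 0.1718
scene [252. 160.] [ 0.4917 -0.0633  0.1689] 0.1719
scene [414. 162.] [0.4921 0.3684 0.1388] 0.1421
scene [302. 185.] [0.5769 0.0634 0.1696] 0.1725
scene [148. 210.] [ 0.6277 -0.3205  0.1293] 0.1331
top [396. 208.] [ 0.6236 -0.3223  0.1298] 0.1331
top [256. 225.] [0.5712 0.0621 0.1694] 0.1728
top [146. 254.] [0.4875 0.3666 0.1373] 0.1414
top [303. 257.] [ 0.4871 -0.0637  0.1692] 0.172
top [262. 264.] [0.4677 0.0442 0.1694] 0.173
top [169. 278.] [0.4246 0.2989 0.1374] 0.1409
```

View pics/c5.png

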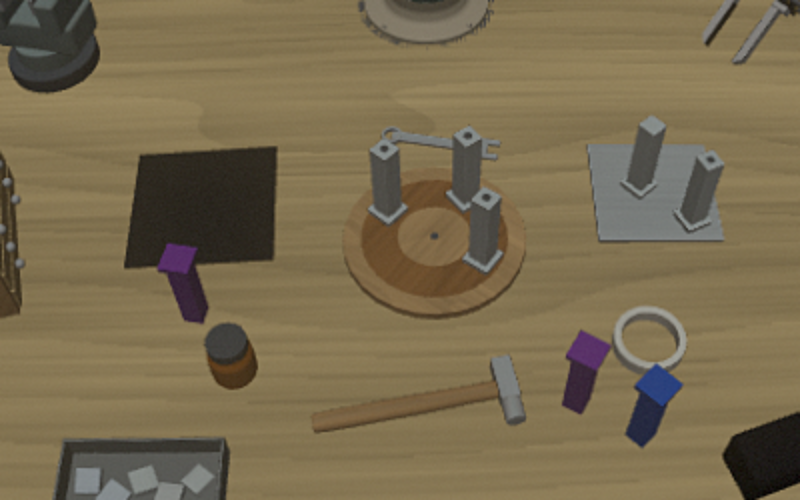

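The leg stands foot down on the plate at crop (645,155) beside leg_done (702,190). The other three legs, tape, jar and hammer are where they were, and the gripper is clear at top right.

```bash
python3 -c "
from rig import hand_in
print(hand_in())"
```

```text
the job is handed in; nothing more can be done
None
```

The job is done and handed in, but no verdict came back: the odd leg was laid on the mat, let go, regripped and stood foot down on the steel plate at about (0.426, 0.300), just under 20 s on the robot clock at my last check; the other legs measured unmoved to within about 1 mm, and the tape, jar and hammer look undisturbed in the final picture.

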